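# Clamp the jam jar and unscrew its tight lid

### The arm

A 6-joint arm with a two-finger parallel gripper is mounted at the origin on the work surface. World frame = base frame: x ahead of the robot, y to its left, z up, the work surface at z = 0. Lengths are in mm, angles in degrees, forces in N, time in s.
With the tool pointing down it reaches from about 425 to 1125 mm from the base axis. Payload 14.9 kg.
Tool frame: the origin (TCP) lies between the finger pads; the fingertips stand 17 mm ahead of it and the grasp point (between the pads) lies 2 mm behind it; z points along the fingers, y is the line along which they close (so a half turn about z gives the same grasp; the last joint's range is limited). The gripper opens to 91 mm and grips with 3 to 60 N. Pads are 32 mm wide; open, the fingers measure 118 mm over their backs; the gripper's body (76 mm by 178 mm) begins 60 mm behind the grasp point.
Start: joints at [-70.949, 21.709, 99.362, -0, 58.929, -1.908], TCP at [250.384, -653.702, 230.932] pointing down, gripper open.
Joint ranges: [-158.91, 158.91], [-42.39, 125.64], [0.06, 152.35], [-60.88, 240.88], [17.5, 164.5], [-176.32, 176.32]. Speed limits (degrees/s): [108.29, 108.29, 136.94, 180, 180, 180].

### API

Orientations are given as [roll, pitch, yaw] about the fixed x, y, z axes, in that order (R = Rz(yaw) Ry(pitch) Rx(roll)).
In Python, from plant import bot, imaging, job_done gives the robot as it stands.
- The arm moves only by the tool apply_moves, never from a script. Its arguments are lists of equal length, an entry for each row: "slide": the shift along the world's x, y, z in units of 50 mm (1.0 is 50 mm), a list of three; "delta_rot": the turn, a rotation vector about the world's x, y, z in units of 0.1 rad (1.0 is 0.1 rad), a list of three. A call has 1 to 5 rows; each row shifts and turns the commanded pose from where the row before left it; what a row does not reach is not made up. A row lasts 1/10 s, in which the tool goes at most 50 mm and 8.59 degrees, less where a joint would pass 70% of its speed; a pose out of reach is approached as far as the arm can. A call with a number of a shift or a turn outside -1 to 1 is refused whole. A call with a gripper value outside its range is refused whole. "gripper" is the closure, from 0 (fully open) to 1 (shut), set as the call begins (left out, the last holds). The fingers move at their own pace and stop on an object; "force" is the grip in N (left out, the last holds). Time passes only in rows, so rows that do not move let the fingers close. It gives the time, the measured TCP pose, the force, the opening and the grip force at its end, in the units of the state.
- bot.get_obs(): the state, without advancing time (a new reading comes with each control period).
- imaging.snapshot(name): name is "scene" or "top" or "wrist"; returns the picture (384x512x3 uint8, blue, green, red); there is no depth.
- imaging.camera_info(name): a dict with "camera_matrix" (3x3 intrinsics, pixels), "extrinsics" (4x4, takes a point from world to camera coordinates). Camera axes: x right, y down, z forward; pixel columns grow to the right and rows downward; lengths in mm; the calibration is good to about 2 mm. A picture is of the moment at which its call begins: read the wrist's pose just before it. camera_info takes no time and is no camera call; for the wrist camera it gives the pose at the moment of the call.
- job_done(): hands the job in; it is judged then, once.
Trained networks look in the newest picture that a camera, given by its name, has taken for a name from the list of things; names that differ only in an ending like _2 or _b are one class to them, and where a whole thing is asked for, a point or a joint stands for the part that bears it (a point fixed in the world has none). Each returns a list of dicts, best first, with "score" (0 to 1); they miss things now and then, are a little off and sometimes report something else, mostly with a low value. They report only what shows in the picture. A call takes as long as a camera call. They do not tell look-alikes from the thing itself.
- imaging.trace(camera, name): "mask" (384x512 bool, what is visible of it) and "box" ([left, top, right, bottom] in pixels, round what is visible of it).
The state is a dict: "clock": time; "joint_positions": joint angles; "dq": joint speeds; "joint_efforts": joint torques, N m; "tcp_pos": TCP position; "ee_rot": TCP orientation; "force": force on the tool from outside, world axes, zero at the start; "wrist_torque": the same for the moment, N m; "gripper_width": finger opening in mm; "grip_force": force on a finger pad.
Only numpy, scipy, OpenCV 4.12 (cv2) and the standard library are available. Lean on these libraries where they do the work, as an engineer would, in place of code of your own. Each camera call takes 0.05 s, during which the arm holds its last target. There are 200 camera calls.

### The job

Brace the jam jar by swinging the bench clamp's gate fully shut on it with the red handle. Then unscrew the tight brass lid anticlockwise without letting the jar turn, stop turning as soon as the lid comes free (its white stripe at the green dot), lift it straight up and finish holding it level in the gripper, a few centimetres above the jar's mouth, with the jar still clamped; leave the jug, bun and brush alone.

Things in the scene. Friction and masses are not known exactly. Their poses are not given: they have to be found in the camera images.
- cradle: Bench jar clamp, fixed to the table: grey base plate 165 x 180 mm, 8 mm thick, with a white V block (two walls 50 mm high, opening to -x) on its +x side. Origin: centre of the jar seat, on the table (underside of the base). When the jar is pressed home in the V its axis is on this origin. z up; the gate closes on the jar from the -x side.
- gate (a joint): Blue gate arm on a vertical hinge, rad: 0 = fully shut at its stop (arm along the cradle's -y, sprung pad pressing the jar into the V); grows as it swings open towards the cradle's -x (clockwise from above), at most 1.0. Stiff: 1.1 Nm of friction, stays where left; the last 0.1 rad also squeezes the pad, about 15 N at the handle.
- gate_hinge (a point): Point on the vertical hinge axis of the gate, 58 mm to -x and 65 mm to +y of the cradle's origin, 47 mm above the table.
- gate_handle (a point): Top centre of the gate's upright round red handle, 18 mm in diameter, standing 135 mm from the hinge axis at the arm's free end. This point is 132 mm above the table; the handle is free to grip or push from there down to the arm's top, 57 mm above the table.
- pad: Black rubber pad 24 x 30 mm on the gate, sprung with 5 mm of squeeze on the jar when the gate is shut (4 N at first touch, about 14 N when shut).
- jar: Red jam jar, loose, standing on the clamp's base plate in front of the V: 74 mm in diameter, 90 mm to the shoulder, neck 41 mm in diameter, mouth 119 mm above its underside, 0.3 to 0.6 kg. Origin: centre of its underside, z up the axis. When the gate is shut it slides some millimetres into the V.
- jar_label (a point): Point on the jar's side at its -x, 50 mm above its underside; shows whether the jar turns.
- lid: Brass-coloured round lid on the jar, 60 mm in diameter, 24 mm high, 50 g. Origin: centre of its lower rim, z up; screwed on, 106 mm above the jar's underside. Two bayonet lugs hold it down, tightened by a sprung seal pushing it up with 14 N: turning takes up to 0.6 Nm. Unscrews anticlockwise seen from above. If not gripped it pops up 4 mm when free.
- jug: Bystander: steel jug 84 mm in diameter, 100 mm high, with a handle. Origin: centre of its underside.
- bun: Bystander: round brown bun 90 mm in diameter, 48 mm high. Origin: centre of its underside.
- brush: Bystander: pastry brush lying on the table. Origin: underside of its middle.
- lid_stripe (a point): Outer end of the white stripe that runs on the lid's top from the centre along the lid's +x axis, 29 mm out. Angles of stripe from the jar's +x axis, anticlockwise: starts between -0.3 and +0.1 rad; still locked below 0.60; free by about 0.75; at the green dot (0.95) surely free; do not turn past 1.4.
- jar_dot (a point): Green dot, 11 mm, on the jar's shoulder beside the lid, 0.95 rad anticlockwise (from above) from the jar's +x axis, 36 mm from the axis: where the stripe points when the lid is free.
Things that resemble listed ones, but are neither listed nor needed, are in the scene too. There is more than one size of the lid; the one meant has the size given above.

How it is judged (in metres and radians):
On the way, in this order (a step that is already met when the one before it is completed fails the run):
1. the gate is shut and its pad presses the jar into the V (value of joint gate below 0.06 rad and contact force between pad and jar above 5 N), for 0.3 s.
2. the lid is unscrewed while the clamp braces the jar (angle between the x axis of lid and the x axis of jar, either way round above 0.6 rad and contact force between pad and jar above 4 N), for 0.1 s.
At the end, for the whole second after the job is handed in: Lid gripped, still, level within 0.2 rad, rim 8 to 70 mm above the jar's mouth, within 20 mm of its axis, touching neither jar nor clamp; gate within 0.08 rad of shut, pad pressing over 4 N, jar upright within 8 mm of its seat (z of lid in the frame of jar between 0.127 and 0.189 m and horizontal distance between lid and jar below 0.02 m and angle between lid's own z axis and vertical below 0.2 rad and linear speed of lid below 0.03 m/s and contact force between the fingers and lid above 2 N and contact force between lid and jar below 0.1 N and contact force between lid and cradle below 0.1 N and value of joint gate below 0.08 rad and contact force between pad and jar above 4 N and horizontal distance between jar and cradle below 0.008 m and angle between jar's own z axis and vertical below 0.1 rad); the arm keeps its last pose, push and grip.
It fails at once if the jar turned or slid: its label point moved more than 20 mm (distance of jar_label from where it was at the start of the episode above 0.02 m).
It fails at once if the lid was turned far past the point where it comes free (over 1.45 rad from the jar's x axis) (angle between the x axis of lid and the x axis of jar, either way round above 1.45 rad).
It fails at once if the jug, bun or brush was moved more than 30 mm (distance of any of jug, bun, brush from where it was at the start of the episode above 0.03 m).
It also fails if it takes over 45 s, if anything falls off the work surface, if the arm or the gripper's body presses on something with over 40 N, if the wrist force passes 120 N, or if a joint passes its speed limit or range.

## Working session

There is one attempt and no reset: what is moved stays moved. The work goes in short steps, Python scripts to look and compute and a tool call to move; the robot and the scene stay as the last step left them, time stands still between calls to the robot, and variables do not carry over. Pictures are saved under pics/ and viewed, at most 10 in all, crops included, and the job is handed in when it is done.

Besides the shell and the picture viewer there is one more tool, called after "Call:" in YAML: its name, and indented under it one key for each argument. apply_moves: Moves the arm, as the interface text tells. Its arguments: {"type":"object","properties":{"slide":{"type":"array"},"delta_rot":{"type":"array"},"gripper":{"type":"number"},"force":{"type":"number"}},"required":["slide","delta_rot"]}

```bash
mkdir -p pics; cat > h.py <<'E'
import numpy as np, cv2
from plant import bot, imaging, job_done
def P(c):
    i=imaging.camera_info(c); return np.array(i["camera_matrix"])@np.array(i["extrinsics"])[:3]
def proj(c,X):
    p=P(c)@np.append(X,1); return p[:2]/p[2]
def ray(c,uv,z):
    # point at height z on pixel ray
    M=P(c); A=M[:,[0,1]]; b=M[:,2]*z+M[:,3]
    H=np.column_stack([A,b]); q=np.linalg.solve(H,[uv[0],uv[1],1]); return q[:2]/q[2]
def tri(obs):
    A=[]
    for M,uv in obs: A+=[uv[0]*M[2]-M[0],uv[1]*M[2]-M[1]]
    v=np.linalg.svd(np.array(A))[2][-1]; return v[:3]/v[3]
E
python3 - <<'E'
from h import *
for c in ["scene","top"]:
    im=imaging.snapshot(c); cv2.imwrite(f"pics/{c}0.png",im)
    for n in ["jar","lid","gate_handle","cradle","pad","jug","bun","brush"]:
        print(c,n,[(round(d["score"],2),[int(x) for x in d["box"]]) for d in imaging.trace(c,n)][:4])
a=cv2.imread("pics/scene0.png");b=cv2.imread("pics/top0.png")
cv2.imwrite("pics/a.png",cv2.resize(np.vstack([a,b]),(400*1,600)) if 0 else cv2.resize(np.hstack([a,b]),(800,300)))
i=imaging.camera_info("wrist");print(i)
print({k:np.round(v,1) for k,v in bot.get_obs().items()})
E
```

```text
scene jar [(0.87, [251, 209, 280, 236]), (0.42, [280, 169, 295, 225])]
scene lid [(0.9, [211, 261, 248, 289]), (0.87, [196, 193, 223, 221]), (0.8, [256, 194, 281, 219])]
scene gate_handle []
scene cradle [(0.76, [227, 167, 305, 266]), (0.23, [252, 208, 280, 231])]
scene pad [(0.4, [279, 198, 289, 207]), (0.33, [201, 127, 224, 151]), (0.25, [281, 168, 302, 228])]
scene jug [(0.86, [369, 211, 421, 252]), (0.57, [226, 170, 305, 267])]
scene bun [(0.91, [197, 130, 221, 153]), (0.66, [281, 165, 297, 229])]
scene brush [(0.84, [296, 267, 339, 335]), (0.28, [197, 131, 224, 151])]
top jar [(0.55, [234, 182, 254, 198])]
top lid [(0.92, [220, 112, 246, 141]), (0.77, [287, 153, 318, 183]), (0.55, [229, 171, 254, 194])]
top gate_handle [(0.69, [212, 197, 261, 239])]
top cradle [(0.81, [210, 160, 272, 237]), (0.43, [116, 242, 162, 273]), (0.32, [234, 173, 252, 201])]
top pad [(0.59, [236, 212, 245, 215])]
top jug [(0.78, [117, 240, 161, 272])]
top bun [(0.75, [355, 214, 387, 245])]
top brush [(0.93, [147, 128, 167, 200])]
{'camera_matrix': array([[313.26917876,   0.        , 258.26420544],
      
[... 195 characters left out ...]
,
       [-8.94037652e-01, -3.41473102e-01,  2.89987582e-01,
        -3.23128934e+01],
       [-2.70766593e-01, -1.03818969e-01, -9.57030341e-01,
         3.92124726e+02],
       [ 0.00000000e+00,  0.00000000e+00,  0.00000000e+00,
         1.00000000e+00]])}
{'clock': np.float64(0.9), 'joint_positions': array([-70.9,  21.7,  99.4,  -0. ,  58.9,  -1.9]), 'dq': array([ 0. ,  0.1, -0.1, -0. , -0. , -0. ]), 'joint_efforts': array([ -0. , -76.4, -43.5,   0.1,   0. ,  -0. ]), 'tcp_pos': array([ 250.4, -653.7,  230.9]), 'ee_rot': array([-180.,    0.,   21.]), 'force': array([-0.3,  0.2, -0.2]), 'wrist_torque': array([-0., -0., -0.]), 'grip_force': np.float64(0.0), 'gripper_width': np.float64(91.8)}
```

View pics/scene0.png

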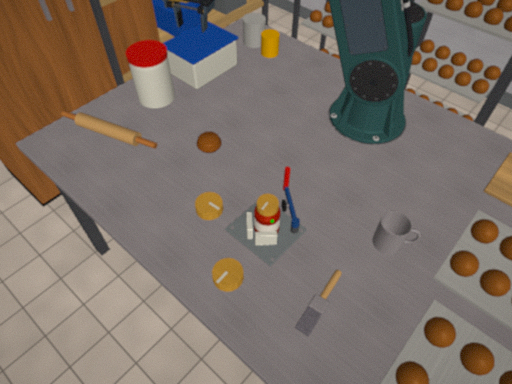

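View pics/top0.png

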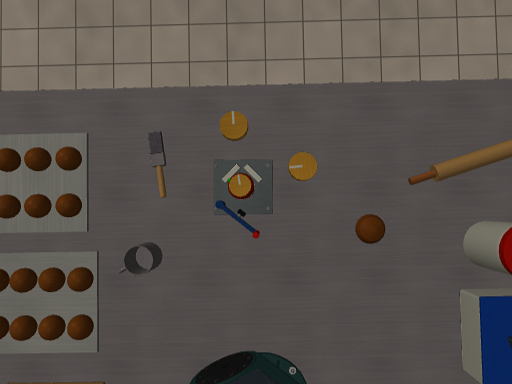

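The scene shows the clamp with the jar at (267,215) and its red handle at (287,178). In the top view the jar's lid is at (240,185), the hinge at (220,205) and the handle at (256,234). The lids at (234,125) and (303,166) in the top view are loose and larger, so the lid meant is the one on the jar.

```bash
python3 - <<'E'
from h import *
def red(c,roi):
    im=cv2.imread(f"pics/{c}0.png").astype(int); x0,y0,x1,y1=roi; s=im[y0:y1,x0:x1]
    m=(s[...,2]>130)&(s[...,1]<60)&(s[...,0]<60); ys,xs=np.nonzero(m); return xs+x0,ys+y0
xs,ys=red("top",(245,222,270,245)); t=(xs.mean(),ys.mean()); print(t,len(xs))
xs,ys=red("scene",(278,160,296,195)); print(xs.min(),xs.max(),ys.min(),ys.max()); s=(xs[ys<ys.min()+3].mean(),ys.min()+1.5)
print("handle",tri([(P("top"),t),(P("scene"),s)]), ray("top",t,132))
print("lid tri",tri([(P("top"),(240.3,185)),(P("scene"),(268,203))]),ray("top",(240.3,185),138))
print("hinge",ray("top",(220.5,205),57), "plate corners",[ray("top",p,8).round() for p in [(214,160),(271.5,159),(273,213.5),(215,214)]])
for c in ("top",): cv2.imwrite("pics/z.png",cv2.resize(cv2.imread("pics/top0.png")[145:250,200:340],None,fx=5.5,fy=5.5,interpolation=2))
for n,uv in dict(jug=(145,257),bun=(370,229),brush=(157,165)).items(): print(n,ray("top",uv,40).round())
print(np.linalg.inv(imaging.camera_info("wrist")["extrinsics"])[:3,3])
E
```

```text
(np.float64(253.6), np.float64(235.0)) 5
283 289 167 188
handle [498.47184526  11.09275219 129.17929621] [498.02813944  11.82645082]
lid tri [631.83105216  47.59144665 127.23724763] [632.92556216  44.8643445 ]
hinge [580.59241636 107.90657737] plate corners [array([717., 131.]), array([717., -43.]), array([552., -44.]), array([554., 130.])]
jug [433. 334.]
bun [ 503. -325.]
brush [702. 296.]
[ 327.32194362 -624.75124302  384.89679196]
```

View pics/z.png

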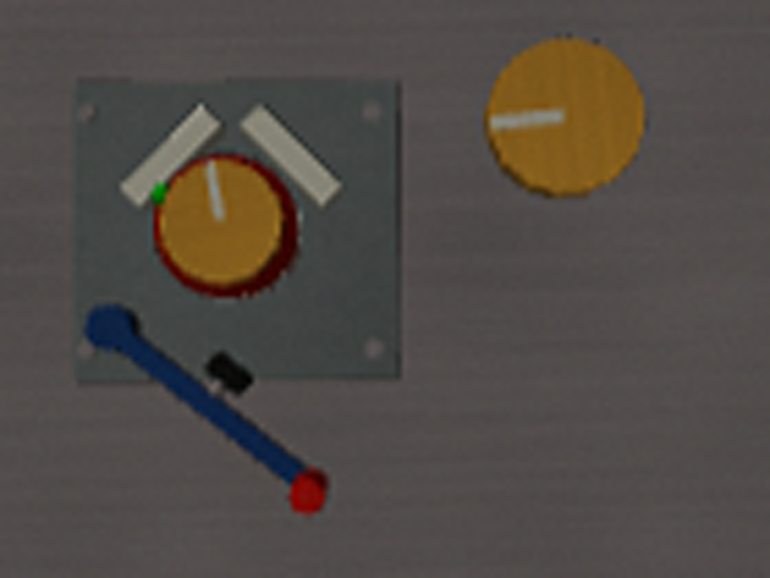

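The jar's lid at crop (220,218) is about 62 mm across, while the loose one at (565,117) is about 78 mm, so the small one on the jar is confirmed. Next I'll bring the wrist camera over the clamp, with the fingers closing along x.

Call:
apply_moves:
  slide:
    - [0.41,0.86,0]
    - [0.41,0.86,0]
    - [0.41,0.86,0]
    - [0.41,0.86,0]
    - [0.41,0.86,0]
  delta_rot:
    - [0,0,0.8]
    - [0,0,0.8]
    - [0,0,0.8]
    - [0,0,0.8]
    - [0,0,0.8]

```text
clock: 1.4
tcp_pos: [353.3, -437.0, 231.1]
ee_rot: [180.0, 0.0, 44.0]
force: [0.7, -0.3, 1.2]
gripper_width: 91.2
grip_force: 0.0
```

Call:
apply_moves:
  slide:
    - [0.41,0.86,0]
    - [0.41,0.86,0]
    - [0.41,0.86,0]
    - [0.41,0.86,0]
    - [0.41,0.86,0]
  delta_rot:
    - [0,0,0.8]
    - [0,0,0.8]
    - [0,0,0.8]
    - [0,0,0.8]
    - [0,0,0.8]

```text
clock: 1.9
tcp_pos: [455.9, -221.9, 231.3]
ee_rot: [180.0, 0.0, 67.0]
force: [1.3, -0.4, -0.7]
gripper_width: 91.0
grip_force: 0.0
```

Call:
apply_moves:
  slide:
    - [0.41,0.86,0]
    - [0.41,0.86,0]
    - [0.41,0.86,0]
    - [0.41,0.86,0]
    - [0.41,0.86,0]
  delta_rot:
    - [0,0,0.8]
    - [0,0,0.8]
    - [0,0,0.8]
    - [0,0,0.8]
    - [0,0,0.8]

```text
clock: 2.4
tcp_pos: [558.5, -6.7, 231.2]
ee_rot: [180.0, 0.0, 89.9]
force: [1.1, -1.1, 0.3]
gripper_width: 90.9
grip_force: 0.0
```

Call:
apply_moves:
  slide:
    - [0,0,0]
    - [0,0,0]
  delta_rot:
    - [0,0,0]
    - [0,0,0]

```text
clock: 2.6
tcp_pos: [557.9, -7.9, 230.8]
ee_rot: [-180.0, 0.0, 89.8]
force: [0.5, 0.0, 0.4]
gripper_width: 91.2
grip_force: 0.0
```

```bash
python3 - <<'E'
from h import *
np.save("P1.npy",P("wrist"))
im=imaging.snapshot("wrist"); cv2.imwrite("pics/w1.png",im); cv2.imwrite("pics/w1b.png",cv2.resize(im,(800,600)))
E
```

```text
(no output)
```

View pics/w1b.png

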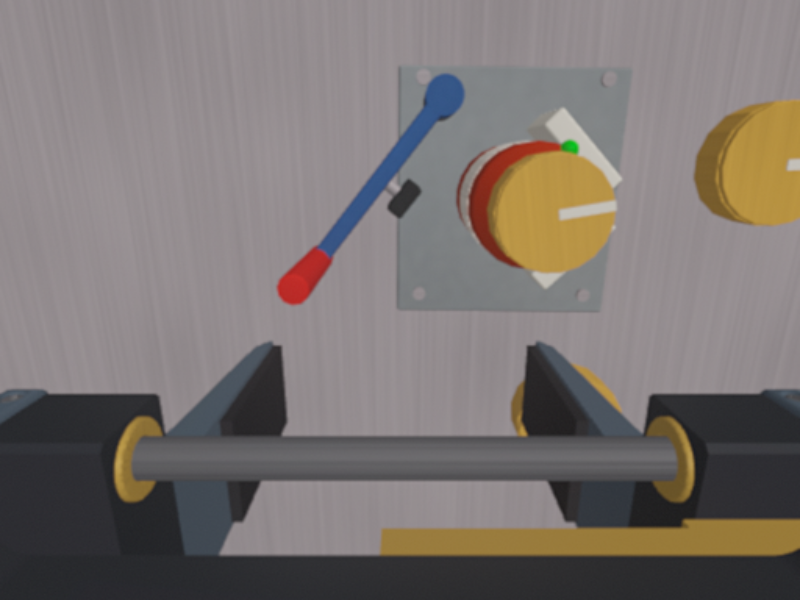

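The wrist picture, in 800x600 pixels, shows the handle top at (294,290), the hinge cap at (445,96) and the lid top's centre at (552,212). The stripe's end is at (616,206), the green dot at (570,148), and the plate's corners at (399,68), (630,68), (600,312) and (398,309).

```bash
python3 - <<'E'
from h import *
P1=np.load("P1.npy"); k=.64
def rw(uv,z):
    uv=np.array(uv)*k; H=np.column_stack([P1[:,0],P1[:,1],P1[:,2]*z+P1[:,3]]); q=np.linalg.solve(H,[*uv,1]); return q[:2]/q[2]
print("handle",rw((294,290),132),"tri",tri([(P1,(294*k,290*k)),(P("top"),(255.8,234.3))]))
print("lid",rw((552,212),138),"tri",tri([(P1,(552*k,212*k)),(P("top"),(240.1,184.7))]))
for z in(50,57,65): print("hinge",rw((445,96),z))
print("hinge tri",tri([(P1,(445*k,96*k)),(P("top"),(220.4,204.6))]))
l=rw((552,212),138);s=rw((616,206),138);d=rw((570,148),98)
print("stripe",s-l,np.degrees(np.arctan2(*(s-l)[::-1])),"dot",d-l,np.linalg.norm(d-l),np.degrees(np.arctan2(*(d-l)[::-1])))
print("plate",[rw(p,8).round(1) for p in[(399,68),(630,68),(600,312),(398,309)]])
E
```

```text
handle [499.43012757   6.84486581] tri [499.37321109   6.07792318 129.97002766]
lid [631.98488814  48.01863206] tri [634.57227185  46.38828624 128.07102268]
hinge [584.57886637 111.46753957]
hinge [584.02896905 110.68274088]
hinge [583.40051497 109.78582809]
hinge tri [581.56896909 105.66031593  89.36937514]
stripe [31.48331636  2.80095545] 5.0840107106088 dot [19.03055827 30.97558081] 36.35448740426148 58.43456033406253
plate [array([555.3, 134.5]), array([717.1, 133.7]), array([716.2, -45.5]), array([553.2, -42.3])]
```

Handle, lid and hinge agree with the stated heights and lengths: the arm measures 133 mm and the gate angle is about 0.68 rad. Next I'll descend over the handle and grip it.

Call:
apply_moves:
  slide:
    - [-0.58,0.14,0]
    - [-0.58,0.15,-0.4]
    - [0,0,-0.7]
    - [0,0,-0.75]
    - [0,0,-0.75]
  delta_rot:
    - [0,0,0]
    - [0,0,0]
    - [0,0,0]
    - [0,0,0]
    - [0,0,0]
  gripper: 0.4

```text
clock: 3.15
tcp_pos: [499.5, 4.5, 100.2]
ee_rot: [179.9, 0.0, 89.6]
force: [1.7, 1.1, 0.0]
gripper_width: 55.6
grip_force: 0.0
```

Call:
apply_moves:
  slide:
    - [0,0,0]
    - [0,0,0]
    - [0,0,0]
    - [0,0,0]
    - [0,0,0]
  delta_rot:
    - [0,0,0]
    - [0,0,0]
    - [0,0,0]
    - [0,0,0]
    - [0,0,0]
  gripper: 1.0
  force: 15

```text
clock: 3.65
tcp_pos: [499.2, 5.5, 102.0]
ee_rot: [-179.9, 0.0, 89.7]
force: [-16.5, -7.8, 12.1]
gripper_width: 17.4
grip_force: 11.3
```

Call:
apply_moves:
  slide:
    - [0.15,-0.11,0]
    - [0.15,-0.1,0]
    - [0.17,-0.09,0]
    - [0.17,-0.08,0]
    - [0.17,-0.06,0]
  delta_rot:
    - [0,0,0]
    - [0,0,0]
    - [0,0,0]
    - [0,0,0]
    - [0,0,0]
  force: 25

```text
clock: 4.15
tcp_pos: [538.7, -17.4, 101.6]
ee_rot: [-179.8, 0.1, 89.8]
force: [-18.2, -17.9, 13.6]
gripper_width: 17.6
grip_force: 25.0
```

Call:
apply_moves:
  slide:
    - [0.16,-0.06,0]
    - [0.17,-0.04,0]
    - [0.1,-0.02,0]
    - [0,0,0]
    - [0,0,0]
  delta_rot:
    - [0,0,0]
    - [0,0,0]
    - [0,0,0]
    - [0,0,0]
    - [0,0,0]

```text
clock: 4.65
tcp_pos: [561.3, -23.2, 101.6]
ee_rot: [-179.9, 0.1, 89.8]
force: [-6.0, -13.3, 0.5]
gripper_width: 17.3
grip_force: 25.0
```

Call:
apply_moves:
  slide:
    - [0.1,-0.02,0]
    - [0.1,-0.02,0]
    - [0.08,-0.01,0]
    - [0,0,0]
  delta_rot:
    - [0,0,0]
    - [0,0,0]
    - [0,0,0]
    - [0,0,0]

```text
clock: 5.05
tcp_pos: [574.6, -25.6, 101.5]
ee_rot: [-179.8, 0.1, 89.8]
force: [-11.5, -11.5, 5.8]
gripper_width: 17.8
grip_force: 25.0
```

Call:
apply_moves:
  slide:
    - [0.06,0,0]
    - [0.04,0,0]
    - [0,0,0]
  delta_rot:
    - [0,0,0]
    - [0,0,0]
    - [0,0,0]

```text
clock: 5.35
tcp_pos: [578.9, -25.9, 101.4]
ee_rot: [-179.8, 0.1, 89.8]
force: [-16.6, -15.3, 11.3]
gripper_width: 17.5
grip_force: 25.0
```

Call:
apply_moves:
  slide:
    - [0.04,0,0]
    - [0.04,0,0]
    - [0,0,0]
  delta_rot:
    - [0,0,0]
    - [0,0,0]
    - [0,0,0]

```text
clock: 5.65
tcp_pos: [581.7, -26.0, 101.4]
ee_rot: [-179.6, 0.1, 89.8]
force: [-25.1, -18.2, 18.2]
gripper_width: 17.3
grip_force: 25.0
```

Call:
apply_moves:
  slide:
    - [0.04,0,0]
    - [0,0,0]
  delta_rot:
    - [0,0,0]
    - [0,0,0]

```text
clock: 5.85
tcp_pos: [581.9, -26.0, 101.2]
ee_rot: [-179.4, 0.1, 89.8]
force: [-39.4, -18.9, 29.6]
gripper_width: 17.7
grip_force: 25.0
```

The last 2 mm commanded moved the handle only 0.2 mm and the force rose to 39 N, so the gate is at its stop. I'll release the handle, rise and look.

Call:
apply_moves:
  slide:
    - [-0.04,0,0]
    - [0,0,0]
    - [0,0,0]
    - [0,0,0]
  delta_rot:
    - [0,0,0]
    - [0,0,0]
    - [0,0,0]
    - [0,0,0]
  gripper: 0.55

```text
clock: 6.25
tcp_pos: [585.4, -24.6, 101.4]
ee_rot: [179.9, 0.0, 89.7]
force: [0.0, 0.6, 0.2]
gripper_width: 41.1
grip_force: 0.0
```

Call:
apply_moves:
  slide:
    - [0,0,0.6]
    - [0,0,0.9]
    - [0.4,0,0.9]
    - [0.4,0,0.6]
    - [0,0,0]
  delta_rot:
    - [0,0,0]
    - [0,0,0]
    - [0,0,0]
    - [0,0,0]
    - [0,0,0]

```text
clock: 6.75
tcp_pos: [629.0, -24.7, 256.3]
ee_rot: [179.5, 0.0, 89.7]
force: [-0.7, 0.1, -0.6]
gripper_width: 40.8
grip_force: 0.0
```

Call:
apply_moves:
  slide:
    - [0,0,0]
    - [0,0,0]
  delta_rot:
    - [0,0,0]
    - [0,0,0]
  gripper: 0

```text
clock: 6.95
tcp_pos: [623.9, -24.6, 249.6]
ee_rot: [-179.9, -0.0, 89.7]
force: [0.2, -0.5, -1.5]
gripper_width: 54.2
grip_force: 0.0
```

```bash
python3 - <<'E'
from h import *
np.save("P2.npy",P("wrist"))
im=imaging.snapshot("wrist"); cv2.imwrite("pics/w2.png",im); cv2.imwrite("pics/w2b.png",cv2.resize(im,(800,600)))
cv2.imwrite("pics/top2.png",imaging.snapshot("top"))
E
```

```text
(no output)
```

View pics/w2b.png

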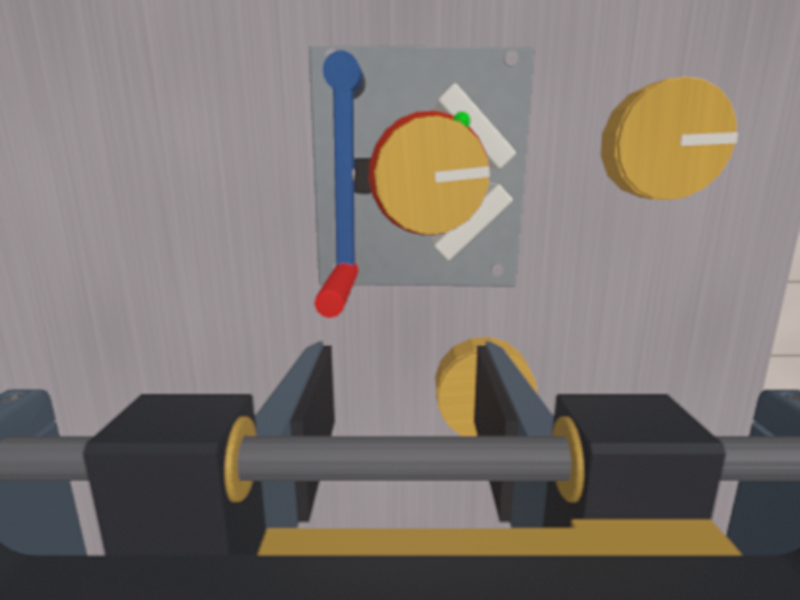

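The gate is shut and the pad at (362,176) touches the jar, which sits in the V. The lid's centre is at (431,173), the stripe's end at (489,172), the dot at (462,119), the handle top at (330,303) and the hinge at (341,70).

```bash
python3 - <<'E'
from h import *
P1=np.load("P2.npy"); k=.64
def rw(uv,z):
    uv=np.array(uv)*k; H=np.column_stack([P1[:,0],P1[:,1],P1[:,2]*z+P1[:,3]]); q=np.linalg.solve(H,[*uv,1]); return q[:2]/q[2]
im=cv2.imread("pics/w2.png");hsv=cv2.cvtColor(im,cv2.COLOR_BGR2HSV)
m=cv2.inRange(hsv,(15,100,80),(30,255,255)); m[:, :225]=0;m[:,330:]=0;m[160:]=0
c=max(cv2.findContours(m,0,1)[0],key=cv2.contourArea); h=cv2.convexHull(c)
w=np.array([rw(p[0]/k,138) for p in h]); (cx,cy),r=cv2.minEnclosingCircle(w.astype(np.float32))
l=np.array([cx,cy]);print("lid",l,r,cv2.boundingRect(h), "manual",rw((431,173),138))
s=rw((489,172),138);s0=rw((436,177.5),138);d=rw((462,119),98)
print("stripe dir",np.degrees(np.arctan2(*(s-s0)[::-1])),"dot",d-l,np.linalg.norm(d-l),np.degrees(np.arctan2(*(d-l)[::-1])))
a=rw((330,303),132);b=rw((341,70),60);print("handle",a,"hinge",b,"gate",np.arctan2(b[0]-a[0],b[1]-a[1]))
print("lid mid/tcp",bot.get_obs()["tcp_pos"])
t=cv2.imread("pics/top2.png"); ht=cv2.cvtColor(t,cv2.COLOR_BGR2HSV); m=cv2.inRange(ht,(12,100,60),(30,255,255))[165:205,220:262]
ct=max(cv2.findContours(m,0,1)[0],key=cv2.contourArea);(u,v),rr=cv2.minEnclosingCircle(ct);print(u+220,v+165,rr,"tri",tri([(P1,P1@np.r_[cx,cy,138,1]/(P1@np.r_[cx,cy,138,1])[2]),(P("top"),(u+220,v+165))]), ray("top",(u+220,v+165),138))
print("plate",[rw(p,8).round(1) for p in[(310,47),(533,48),(516,286),(321,286)]])
E
```

```text
lid [638.83856201  48.14916611] 30.22233772277832 (240, 74, 73, 76) manual [638.3837495   49.86505998]
stripe dir 5.420722100676624 dot [19.40957457 30.94146531] 36.52541389521535 57.89996016993105
handle [581.03820187 -22.55030305] hinge [584.19531035 111.60915705] gate 0.023528164872689716
lid mid/tcp [623.88668723 -24.64015403 249.55165474]
230.0 183.0 5.000100135803223 tri [627.1406032   55.18545602 341.44984073] [638.86304846  72.46927299]
plate [array([556.2, 135.2]), array([718.4, 133.6]), array([716.9, -45. ]), array([554.4, -44.2])]
```

Call:
apply_moves:
  slide:
    - [0.1,0.5,0]
    - [0.1,0.5,0]
    - [0.1,0.45,-0.4]
    - [0,0,-0.2]
    - [0,0,0]
  delta_rot:
    - [0,0,0]
    - [0,0,0]
    - [0,0,0]
    - [0,0,0]
    - [0,0,0]

```text
clock: 7.55
tcp_pos: [638.4, 47.8, 218.6]
ee_rot: [-179.8, 0.0, 89.8]
force: [-0.9, -0.1, 0.2]
gripper_width: 91.0
grip_force: 0.0
```

```bash
python3 - <<'E'
from h import *
np.save("P3.npy",P("wrist")); print(bot.get_obs()["tcp_pos"],bot.get_obs()["gripper_width"])
im=imaging.snapshot("wrist"); cv2.imwrite("pics/w3.png",im); cv2.imwrite("pics/w3b.png",cv2.resize(im,(800,600)))
E
```

```text
[638.42567406  47.84333977 218.55397855] 91.01641893429279
```

View pics/w3b.png

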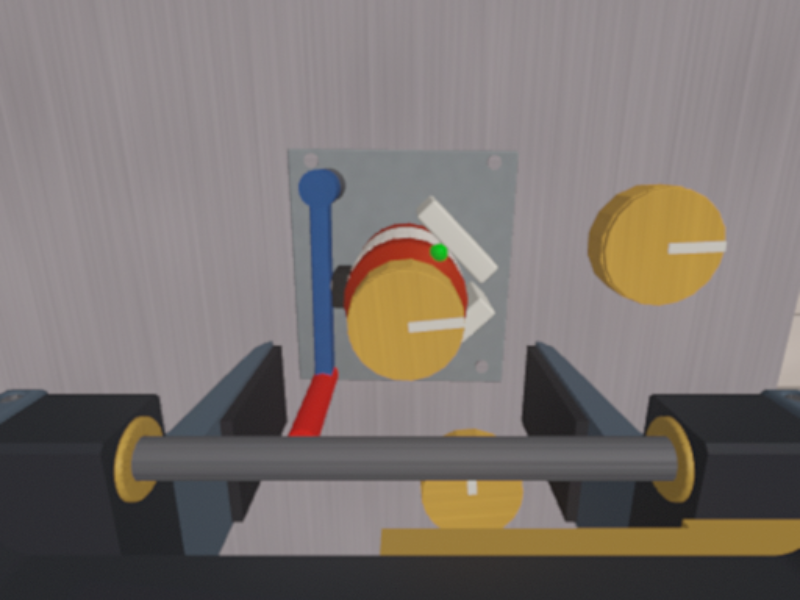

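The lid is centred between the fingers, at (407,320) with the finger midpoint at column 404. The stripe's end is at (466,323) and the dot at (439,252).

```bash
python3 - <<'E'
from h import *
P2=np.load("P2.npy");P3=np.load("P3.npy"); k=.64
def fit(f,roi,Pm):
    hsv=cv2.cvtColor(cv2.imread(f),cv2.COLOR_BGR2HSV); m=cv2.inRange(hsv,(15,100,80),(30,255,255)); x0,y0,x1,y1=roi
    M=np.zeros_like(m);M[y0:y1,x0:x1]=m[y0:y1,x0:x1]; h=cv2.convexHull(max(cv2.findContours(M,0,1)[0],key=cv2.contourArea))
    w=[]
    for p in h:
        H=np.column_stack([Pm[:,0],Pm[:,1],Pm[:,2]*138+Pm[:,3]]);q=np.linalg.solve(H,[*p[0],1]);w.append(q[:2]/q[2])
    (x,y),r=cv2.minEnclosingCircle(np.array(w,np.float32)); q=Pm@[x,y,138,1]; return (x,y,r),q[:2]/q[2]
a,ua=fit("pics/w2.png",(225,50,330,160),P2);b,ub=fit("pics/w3.png",(210,150,310,250),P3)
print(a,b,tri([(P2,ua),(P3,ub)]))
E
```

```text
(638.8385620117188, 48.149166107177734, 30.22233772277832) (638.9121704101562, 50.6245231628418, 32.196502685546875) [639.08003551  47.9112473  130.06851754]
```

Call:
apply_moves:
  slide:
    - [0.01,0.01,-0.6]
    - [0,0,-0.6]
    - [0,0,-0.5]
    - [0,0,-0.17]
    - [0,0,0]
  delta_rot:
    - [0,0,0]
    - [0,0,0]
    - [0,0,0]
    - [0,0,0]
    - [0,0,0]

```text
clock: 8.1
tcp_pos: [640.0, 47.6, 127.0]
ee_rot: [-179.9, 0.0, 89.7]
force: [-0.3, -0.7, 0.6]
gripper_width: 91.4
grip_force: 0.0
```

Call:
apply_moves:
  slide:
    - [0,0,0]
    - [0,0,0]
    - [0,0,0]
    - [0,0,0]
    - [0,0,0]
  delta_rot:
    - [0,0,0]
    - [0,0,0]
    - [0,0,0]
    - [0,0,0]
    - [0,0,0]
  gripper: 1.0
  force: 8

```text
clock: 8.6
tcp_pos: [639.7, 48.3, 127.9]
ee_rot: [-179.9, 0.0, 89.7]
force: [-7.5, -0.0, 8.8]
gripper_width: 60.7
grip_force: 8.0
```

Call:
apply_moves:
  slide:
    - [0,0,0]
    - [0,0,0]
    - [0,0,0]
  delta_rot:
    - [0,0,0]
    - [0,0,0]
    - [0,0,0]
  force: 45

```text
clock: 8.9
tcp_pos: [639.7, 48.3, 127.9]
ee_rot: [-179.9, 0.0, 89.7]
force: [-8.5, -1.2, 8.2]
gripper_width: 59.8
grip_force: 45.0
```

Call:
apply_moves:
  slide:
    - [0,0,0]
    - [0,0,0]
    - [0,0,0]
    - [0,0,0]
  delta_rot:
    - [0,0,0.4]
    - [0,0,0.5]
    - [0,0,0.5]
    - [0,0,0]

```text
clock: 9.3
tcp_pos: [640.4, 48.1, 128.1]
ee_rot: [-180.0, 0.0, 97.8]
force: [-2.5, -2.1, 6.8]
gripper_width: 59.6
grip_force: 45.0
```

```bash
python3 - <<'E'
from h import *
o=bot.get_obs(); print({k:np.round(o[k],2) for k in("tcp_pos","ee_rot","force","wrist_torque","grip_force")})
im=imaging.snapshot("wrist"); cv2.imwrite("pics/w4.png",im); cv2.imwrite("pics/w4b.png",cv2.resize(im,(800,600)))
E
```

```text
{'tcp_pos': array([640.39,  48.1 , 128.08]), 'ee_rot': array([-1.7999e+02,  2.0000e-02,  9.7840e+01]), 'force': array([-2.51, -2.11,  6.75]), 'wrist_torque': array([-0.5 ,  0.64,  0.01]), 'grip_force': np.float64(45.0)}
```

View pics/w4b.png

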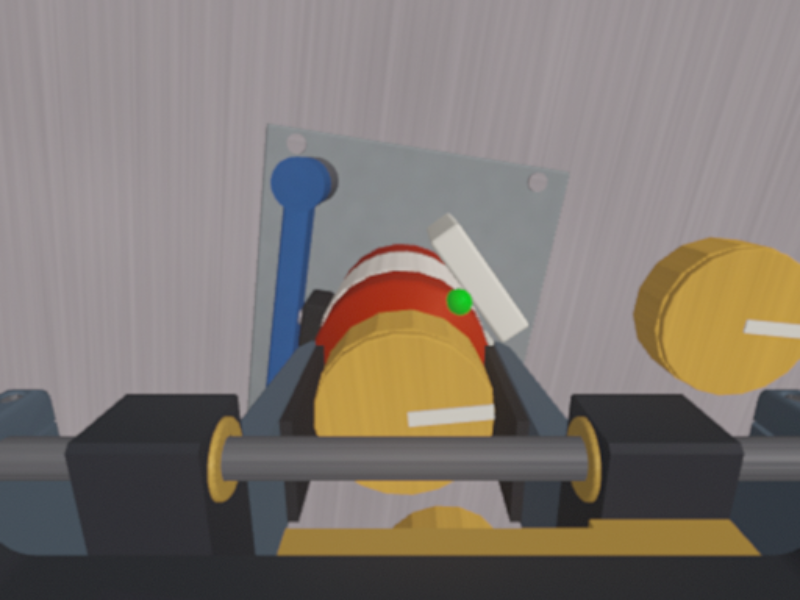

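The lid has turned with the gripper. I'll check from the dot whether the jar stayed put.

```bash
cat >> h.py <<'E'
def status(name):
    M=P("wrist"); o=bot.get_obs(); im=imaging.snapshot("wrist"); cv2.imwrite(f"pics/{name}.png",im)
    dot(im,M); print({k:np.round(o[k],2) for k in("clock","tcp_pos","ee_rot","force","wrist_torque","grip_force")})
def dot(im,M):
    m=cv2.inRange(cv2.cvtColor(im,cv2.COLOR_BGR2HSV),(45,120,80),(75,255,255)); q=cv2.moments(m,True)
    if q["m00"]<3: print("no dot"); return
    uv=(q["m10"]/q["m00"],q["m01"]/q["m00"]); H=np.column_stack([M[:,0],M[:,1],M[:,2]*98+M[:,3]]); w=np.linalg.solve(H,[*uv,1]); print("dot world",(w[:2]/w[2]).round(1),"px",np.round(uv,1))
E
python3 - <<'E'
from h import *
for f,p in(("w1","P1"),("w2","P2"),("w3","P3")): dot(cv2.imread(f"pics/{f}.png"),np.load(p+".npy"))
status("w5")
E
```

```text
dot world [650.8  80. ] px [364.7  93.5]
dot world [658.3  79.7] px [295.8  75.4]
dot world [657.9  79.1] px [280.7 160.9]
dot world [657.9  79.3] px [293.7 192.3]
{'clock': np.float64(9.35), 'tcp_pos': array([640.4 ,  48.09, 128.09]), 'ee_rot': array([-1.7999e+02,  2.0000e-02,  9.7770e+01]), 'force': array([-2.67, -2.94,  6.35]), 'wrist_torque': array([-0.43,  0.65, -0.01]), 'grip_force': np.float64(45.0)}
```

Call:
apply_moves:
  slide:
    - [0,0,0]
    - [0,0,0]
    - [0,0,0]
    - [0,0,0]
    - [0,0,0]
  delta_rot:
    - [0,0,0.6]
    - [0,0,0.7]
    - [0,0,0.7]
    - [0,0,0.7]
    - [0,0,0]

```text
clock: 9.9
tcp_pos: [640.7, 48.4, 128.2]
ee_rot: [180.0, 0.0, 113.4]
force: [-1.0, 0.8, 5.5]
gripper_width: 59.7
grip_force: 45.0
```

```bash
python3 -c "
from h import *
status('w6')"
```

```text
dot world [657.7  79.1] px [303.6 203.3]
{'clock': np.float64(9.9), 'tcp_pos': array([640.7 ,  48.37, 128.24]), 'ee_rot': array([1.7997e+02, 1.0000e-02, 1.1335e+02]), 'force': array([-0.98,  0.78,  5.53]), 'wrist_torque': array([-0.02,  0.31,  0.07]), 'grip_force': np.float64(45.0)}
```

Call:
apply_moves:
  slide:
    - [0,0,0]
    - [0,0,0]
    - [0,0,0]
    - [0,0,0]
    - [0,0,0]
  delta_rot:
    - [0,0,0.7]
    - [0,0,0.7]
    - [0,0,0.7]
    - [0,0,0.7]
    - [0,0,0]

```text
clock: 10.45
tcp_pos: [640.9, 48.4, 128.8]
ee_rot: [179.9, 0.0, 129.4]
force: [-3.4, 1.1, 12.1]
gripper_width: 59.3
grip_force: 45.0
```

Call:
apply_moves:
  slide:
    - [0,0,0]
    - [0,0,0]
    - [0,0,0]
    - [0,0,0]
    - [0,0,0]
  delta_rot:
    - [0,0,0.7]
    - [0,0,0.7]
    - [0,0,0.7]
    - [0,0,0.3]
    - [0,0,0]

```text
clock: 10.95
tcp_pos: [641.2, 48.6, 128.9]
ee_rot: [179.9, 0.1, 143.1]
force: [-3.1, 1.6, 13.4]
gripper_width: 59.7
grip_force: 45.0
```

```bash
python3 -c "
from h import *
status('w7'); cv2.imwrite('pics/w7b.png',cv2.resize(cv2.imread('pics/w7.png'),(800,600)))"
```

```text
dot world [655.6  77.4] px [308.9 226.6]
{'clock': np.float64(10.95), 'tcp_pos': array([641.18,  48.58, 128.93]), 'ee_rot': array([1.7993e+02, 6.0000e-02, 1.4306e+02]), 'force': array([-3.08,  1.62, 13.36]), 'wrist_torque': array([ 0.2 ,  0.5 , -0.03]), 'grip_force': np.float64(45.0)}
```

View pics/w7b.png

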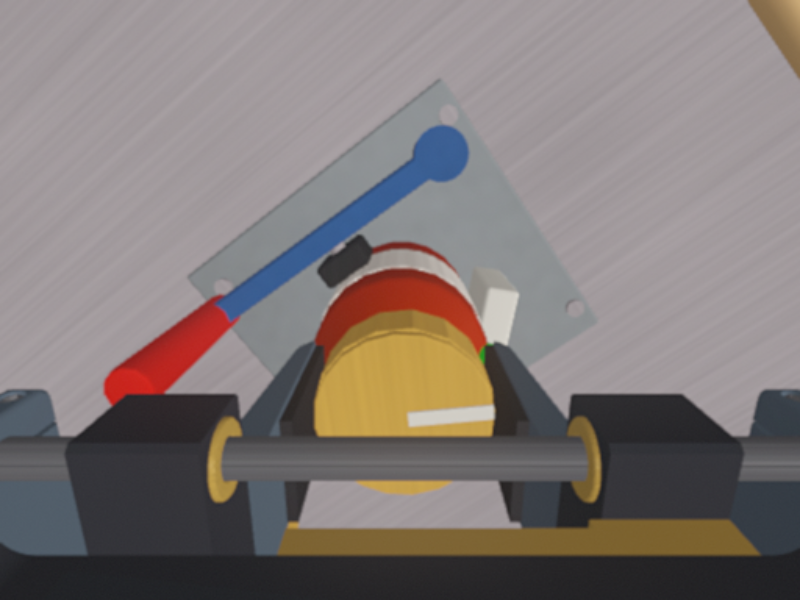

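The stripe moves with the gripper and is now about 0.95 rad round. The dot at (484,355) is half hidden by the finger. The upward force is 13 N with no torque, so the lid is free and I'll lift it straight up.

Call:
apply_moves:
  slide:
    - [0,0,0.1]
    - [0,0,0.2]
    - [0,0,0.25]
    - [0,0,0.25]
    - [0,0,0.15]
  delta_rot:
    - [0,0,0]
    - [0,0,0]
    - [0,0,0]
    - [0,0,0]
    - [0,0,0]

```text
clock: 11.5
tcp_pos: [640.9, 48.3, 176.7]
ee_rot: [179.9, 0.1, 143.0]
force: [0.8, 0.1, -0.2]
gripper_width: 59.5
grip_force: 45.0
```

Call:
apply_moves:
  slide:
    - [0,0,0]
    - [0,0,0]
    - [0,0,0]
    - [0,0,0]
    - [0,0,0]
  delta_rot:
    - [0,0,0]
    - [0,0,0]
    - [0,0,0]
    - [0,0,0]
    - [0,0,0]

```text
clock: 12.0
tcp_pos: [640.2, 48.3, 174.5]
ee_rot: [-180.0, -0.0, 143.0]
force: [-0.5, 0.1, -0.7]
gripper_width: 59.9
grip_force: 45.0
```

```bash
python3 -c "
from h import *
status('w8'); s=imaging.snapshot('scene')[120:300,180:420]; w=cv2.imread('pics/w8.png')
cv2.imwrite('pics/w8b.png',np.hstack([cv2.resize(w,(400,300)),cv2.resize(s,(400,300),interpolation=2)]))"
```

```text
dot world [657.9  79.1] px [304.4 205.9]
{'clock': np.float64(12.0), 'tcp_pos': array([640.17,  48.3 , 174.5 ]), 'ee_rot': array([-1.7998e+02, -3.0000e-02,  1.4300e+02]), 'force': array([-0.46,  0.1 , -0.68]), 'wrist_torque': array([ 0.04, -0.17, -0.03]), 'grip_force': np.float64(45.0)}
```

View pics/w8b.png

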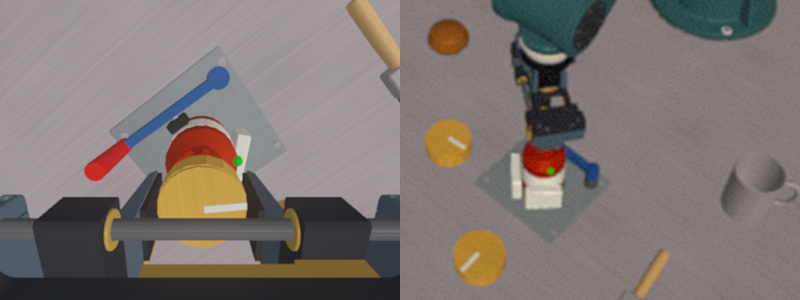

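The lid is held level about 33 mm above the mouth. The dot at wrist pixel (304,206) is unmoved in the world, and the gate is still shut on the jar, so I'm handing in.

```bash
python3 -c "
from plant import job_done
print(job_done())"
```

```text
the job is handed in; nothing more can be done
None
```

The job is handed in: the gate is shut on the jar, the lid came free at about 0.95 rad, and it's held level about 33 mm above the mouth; the jar's dot stayed in place, the bystanders were not touched, and no verdict was returned.

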